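# Swap the backing panel in the sprung clip of a sloping viewing stand

## Robot

A 7-joint arm with a two-finger parallel gripper is mounted at the origin on the work surface. World frame = base frame: x ahead of the robot, y to its left, z up, the work surface at z = 0. Lengths are in m, angles in degrees, forces in N, time in s.
With the tool pointing down it reaches from about 0.425 to 0.95 m from the base axis. Payload 16.7 kg.
Tool frame: the origin (TCP) lies midway between the tips of the shut fingers; the grasp point (between the pads) lies 19 mm behind it; z points along the fingers, y is the line along which they close (so a half turn about z gives the same grasp; the last joint's range is limited). The gripper opens to 94 mm and grips with 3 to 60 N. Pads are 16 mm wide; open, the fingers measure 119 mm over their backs; the gripper's body (75 mm by 177 mm) begins 78 mm behind the grasp point.
Start: joints at [-82.248, 24.414, 4.234, 92.017, -1.954, 63.644, -3.845], TCP at [0.19, 0.648, 0.205] pointing down, gripper open.
Joint ranges: [-163.25, 163.25], [-28.42, 122.38], [-70.27, 78.77], [12.13, 141.07], [-58.53, 238.53], [9.26, 117.41], [-156.51, 156.51]. Speed limits (degrees/s): [108.29, 108.29, 136.94, 136.94, 172.46, 172.46, 172.46].

## Interface

Orientations are given as [roll, pitch, yaw] about the fixed x, y, z axes, in that order (R = Rz(yaw) Ry(pitch) Rx(roll)).
In Python, from station import ctrl, effector, solver, status, cams, workorder, recognise, mark_of gives the robot as it stands. Calls block until the motion is done:
- ctrl.reach(position, orientation): joint-space move of the TCP to a pose.
- ctrl.line_to(position, frame=None, v=0.15, stop_force=None): straight line of the TCP; frame=None keeps the orientation; v is the mean speed in m/s. With stop_force (N) it stops when the force on the tool has changed by that much, and returns True; else False.
- ctrl.move_joints(angles): joint-space move.
- effector.ungrasp() and effector.clamp(): open the fingers fully, or close them until they stop; the grip force is fixed at half the most.
- ctrl.hold(seconds).
- solver.ik(position, orientation): joint angles nearest the present ones, or None.
- status.state(): the state.
- cams.get_image(name): name is "side" or "top" or "wrist"; returns (picture, depth): 420x560x3 uint8, red, green, blue; 420x560 float32, m along the optical axis (not along the pixel's ray), 0 where there is no reading.
- cams.camera_info(name): a dict with "fx", "fy", "cx", "cy" (pixels), "camera_from_world" (4x4, takes a point from world to camera coordinates); the wrist camera has in their place "tool_from_camera" (4x4, takes a point from camera to tool coordinates, whose origin is the TCP and whose axes are the flange's). Camera axes: x right, y down, z forward; pixel columns grow to the right and rows downward; lengths in m; the calibration is good to about 2 mm. A picture is of the moment at which its call begins: read the wrist's pose just before it. camera_info takes no time and is no camera call.
A pose or a line that the arm cannot do raises ctrl.Unreachable and nothing moves.
- workorder.sign_off(): hands the job in; it is judged then, once.
Trained networks look in the newest picture that a camera, given by its name, has taken for a name from the list of things; names that differ only in an ending like _2 or _b are one class to them, and where a whole thing is asked for, a point or a joint stands for the part that bears it (a point fixed in the world has none). Each returns a list of dicts, best first, with "score" (0 to 1); they miss things now and then, are a little off and sometimes report something else, mostly with a low value. They report only what shows in the picture. A call takes as long as a camera call. They do not tell look-alikes from the thing itself.
- recognise(camera, query): "location" ([x, y, z] in m, in world coordinates, good to about 4 mm: the middle of the surface that is visible of it).
- mark_of(camera, query): "location" ([x, y, z] in m, in world coordinates, good to about 4 mm: a listed point, or the origin of a listed thing).
The state is a dict: "clock": time; "joint_positions": joint angles; "qvel": joint speeds; "effort": joint torques, N m; "tcp_pos": TCP position; "ee_rot": TCP orientation; "force": force on the tool from outside, world axes, zero at the start; "torque": the same for the moment, N m; "width": finger opening in m; "grip_force": force on a finger pad.
Only numpy, scipy, OpenCV 4.12 (cv2) and the standard library are available. Lean on these libraries where they do the work, as an engineer would, in place of code of your own. Each camera call takes 0.05 s, during which the arm holds its last target. There are 200 camera calls.

## Task

Change the backing panel of the sloping viewing stand: draw the narrow panel out of the stand's sprung clip and stand it in the free middle slot of the wooden rack, about midway along; then take the wide panel from the rack and press its lower edge fully home into the clip, centred on the stand. Leave the spare narrow panel in its slot, and do not shift the glassware and mortar standing around; let go of everything at the end.

Things in the scene. Friction and masses are not known exactly. Their poses are not given: they have to be found in the camera images.
- stand: Viewing stand, fixed: grey base plate 150 mm (its x) x 170 mm (its y), 12 mm thick, carrying the sprung edge clip of aluminium and steel. Origin: middle of the base's underside on the bench, z up. Stand and rack stand on opposite sides of the middle of the bench, either way round. Nothing of the stand reaches beyond 58 mm along the clip's z.
- clip: The stand's sprung edge clip, leaning 30 degrees: +z points up out of the slot, leaning from vertical towards the stand's -x; y is level and runs along the slot (110 mm long); x crosses it. Origin: middle of the slot floor, in a seated panel's mid-plane, 45 mm above the bench. On the -x side a fixed face at x = -3 mm reaches up to z = 42 mm as a backrest; above it the top bends back at 29 degrees up to z = 58 mm.
- clip_mouth (a point): Point on the clip's z axis 39 mm above the slot floor, level with the top of the jaw's lead-in, which is there about 10 mm from the mid-plane and slopes in at 25 degrees. An edge going down along -z meets it about 22 mm above the floor and must then part the jaw: 5 to 12 N of push, with friction all the way to the floor and a little less to draw it out.
- jaw (a joint): Opening (m) of the sprung jaw on the clip's +x side, 100 mm long: 0 = shut (2 mm gap), about 0.004 with a panel in, 0.012 at its stop. Spring 5.6 N shut, 8.4 N with a panel in.
- narrow_centre (a point): Centre, half-way up, of the narrow panel, in the clip at the start: white plastic plate 100 mm wide (its y), 6 mm thick (its x), 120 mm high in all (its z), with a plain wooden rail along the whole top edge, 14 mm thick and 24 mm high (rail centre 48 mm above this point). About 0.1 kg. Symmetric, so x and y may both be reversed.
- narrow_foot (a point): Middle of the narrow panel's lower edge, 60 mm below its centre along its own z; same axes.
- wide_centre (a point): Centre, half-way up, of the wide panel: as the narrow one but 160 mm wide (its y); same thickness, height and rail. About 0.14 kg. It starts upright in one of the two outer slots of the rack.
- wide_foot (a point): Middle of the wide panel's lower edge, 60 mm below its centre along its own z; same axes.
- spare_centre (a point): Centre, half-way up, of the spare panel, of the same size and look as the narrow one; it stands in the other outer slot of the rack and is to be left there.
- rack: Fixed wooden rack, 210 mm (its x) x 100 mm (its y), origin in the middle of its underside on the bench, z up. Three slots across it at x = -70, 0, +70 mm, floor 20 mm above the bench, 9 mm wide, 90 mm long (along its y), walls to 50 mm and bevelled mouths, about 24 mm wide, at 61 mm above the bench. Panels stand upright in them, width along the rack's y.
- free_slot (a point): Middle of the floor of the rack's middle slot (rack x = 0, 20 mm above the bench), free at the start.
- bottle: Amber reagent bottle, 64 mm across, 150 mm high, origin at its underside; not to be shifted.
- mortar: White mortar bowl, 84 mm across, 60 mm high, origin at its underside; not to be shifted.
- flask: Conical glass flask, 72 mm across at the foot, 92 mm high, origin at its underside; it stands behind the viewing stand, on the clip's +x side; not to be shifted.
Mind the look-alikes: they are no part of the job. Leave any purple look-alike of the part that bears narrow_centre alone.

How it is judged (in metres and radians):
On the way, in this order (a step that is already met when the one before it is completed fails the run):
1. the narrow panel has been drawn out of the clip and the jaw has sprung shut (z of narrow_foot in the frame of clip above 0.05 m and value of joint jaw below 0.001 m), for 0.1 s.
2. the narrow panel stands released in the middle slot of the rack (z of narrow_foot in the frame of rack below 0.025 m and x of narrow_foot in the frame of rack between -0.01 and 0.01 m and y of narrow_foot in the frame of rack between -0.03 and 0.03 m and angle between narrow_foot's own z axis and vertical below 0.2 rad and contact force between the fingers and narrow below 0.05 N), for 0.2 s.
At the end, for the whole second after the job is handed in: Wide panel in the clip within 3 mm of the slot floor, in line within 0.08 rad, centred within 12 mm, jaw parted; narrow panel on the floor of the rack's middle slot, within 30 mm of its middle, upright within 0.2 rad; both released, at rest; spare panel within 25 mm of its start (z of wide_foot in the frame of clip between -0.004 and 0.003 m and x of wide_foot in the frame of clip between -0.003 and 0.003 m and y of wide_foot in the frame of clip between -0.012 and 0.012 m and angle between the z axis of wide_foot and the z axis of clip, either way round below 0.08 rad and angle between the y axis of wide_foot and the y axis of clip, either way round below 0.08 rad and value of joint jaw above 0.0025 m and z of narrow_foot in the frame of rack below 0.025 m and x of narrow_foot in the frame of rack between -0.01 and 0.01 m and y of narrow_foot in the frame of rack between -0.03 and 0.03 m and angle between narrow_foot's own z axis and vertical below 0.2 rad and linear speed of each of wide, narrow below 0.02 m/s and distance of spare_centre from where it was at the start of the episode below 0.025 m); the robot touches nothing.
It fails at once if the spare panel is pulled from its slot or pushed more than 25 mm (distance of spare_centre from where it was at the start of the episode above 0.025 m).
It fails at once if the bottle, mortar or flask is shifted more than 15 mm or tipped (distance of any of bottle, mortar, flask from where it was at the start of the episode above 0.015 m or angle between any of bottle, flask, mortar's own z axis and vertical above 0.3 rad).
It also fails if it takes over 72 s, if anything falls off the work surface, if the arm or the gripper's body presses on something with over 40 N, if the wrist force passes 120 N, or if a joint passes its speed limit or range.

## Working session

There is one attempt and no reset: what is moved stays moved. The work goes in short steps, each a Python script; the robot and the scene stay as the last script left them, time stands still between calls to the robot, and variables do not carry over. Pictures are saved under pics/ and viewed, at most 10 in all, crops included, and the job is handed in when it is done.

```bash
ls; mkdir -p pics; cat > h.py <<'E'
import numpy as np, cv2
from station import ctrl, effector, solver, status, cams, workorder, recognise, mark_of
from scipy.spatial.transform import Rotation as R
def snap(name, fn=None):
    s=status.state(); img,d=cams.get_image(name)
    if fn: cv2.imwrite('pics/'+fn, img[:,:,::-1])
    return s,img,d
def cloud(name,s,d):
    i=cams.camera_info(name); v,u=np.mgrid[:d.shape[0],:d.shape[1]]
    P=np.stack([(u-i['cx'])/i['fx']*d,(v-i['cy'])/i['fy']*d,d,np.ones_like(d)],-1)
    if name=='wrist':
        T=np.eye(4); T[:3,:3]=rot(s['ee_rot']); T[:3,3]=s['tcp_pos']; M=T@np.array(i['tool_from_camera'])
    else: M=np.linalg.inv(np.array(i['camera_from_world']))
    W=(P@M.T)[...,:3]; W[d<=0]=np.nan
    return W
def rot(e):
    e=np.array(e)
    return e if e.shape==(3,3) else R.from_euler('xyz',e,degrees=True).as_matrix()
E
python3 - <<'E'
from h import *
print(status.state())
for n in ['top','side']:
    s,img,d=snap(n,n+'0.png'); W=cloud(n,s,d); np.save(n+'0.npy',W)
    for q in ['stand','clip','clip_mouth','narrow_centre','wide_centre','spare_centre','rack','free_slot','bottle','mortar','flask']:
        print(n,q,[(np.round(r['location'],3).tolist(),round(r['score'],2)) for r in mark_of(n,q)][:4])
print(status.state()['clock'])
E
```

```text
pics
{'clock': 0.0, 'joint_positions': array([-82.24826266,  24.45205198,   4.23178843,  92.05204345,
        -1.95386447,  63.64525938,  -3.84452852]), 'qvel': array([-0.12217282,  0.05246869,  0.01502963, -0.0799962 ,  0.09925711,
       -0.13674716,  0.0510165 ]), 'effort': array([-3.09809657e-04, -9.35839891e+01,  3.66653971e+00, -4.54182780e+01,
       -4.88259096e-02,  2.01356784e-02,  1.21960375e-04]), 'tcp_pos': array([0.18955581, 0.64736538, 0.20474944]), 'ee_rot': array([-1.79923056e+02,  5.97559618e-03,  1.63680305e+02]), 'force': array([-0.37447936, -0.60205806, -0.88049743]), 'torque': array([-0.01976389, -0.00689819,  0.0400768 ]), 'grip_force': 0.0, 'width': 0.09388694157651979}
top stand [([0.595, 0.205, 0.005], 0.68)]
top clip [([0.607, 0.209, 0.041], 0.56)]
top clip_mouth [([0.579, 0.208, 0.079], 0.58)]
top narrow_centre [([0.731, 0.392, 0.007], 0.67), ([0.41, 0.195, 0.005], 0.59), ([0.749, 0.165, 0.0], 0.15)]
top wide_centre [([0.562, -0.147, 0.081], 0.74)]
top spare_centre [([0.525, -0.285, 0.08], 0.75)]
top rack [([0.542, -0.216, -0.002], 0.69)]
top free_slot [([0.542, -0.218, 0.029], 0.94), ([0.675, 0.003, -0.002], 0.27)]
top bottle [([0.454, -0.001, -0.001], 0.74), ([0.541, -0.216, 0.025], 0.66)]
top mortar [([0.677, 0.001, 0.0], 0.73)]
top flask [([0.749, 0.164, -0.0], 0.95)]
side stand [([0.598, 0.205, 0.002], 0.83)]
side clip [([0.605, 0.205, 0.048], 0.8)]
side clip_mouth [([0.581, 0.207, 0.082], 0.65)]
side narrow_centre [([0.576, 0.213, 0.098], 0.68), ([0.733, 0.387, 0.004], 0.6)]
side wide_centre [([0.562, -0.148, 0.079], 0.72)]
side spare_centre [([0.523, -0.288, 0.079], 0.71)]
side rack []
side free_slot [([0.68, 0.005, -0.0], 0.5), ([0.606, 0.207, 0.05], 0.16)]
side bottle [([0.744, 0.162, 0.005], 0.67), ([0.454, -0.0, -0.0], 0.65)]
side mortar [([0.679, 0.004, 0.001], 0.78)]
side flask [([0.743, 0.162, 0.003], 0.86), ([0.456, 0.0, -0.0], 0.35)]
1.2
```

View pics/top0.png

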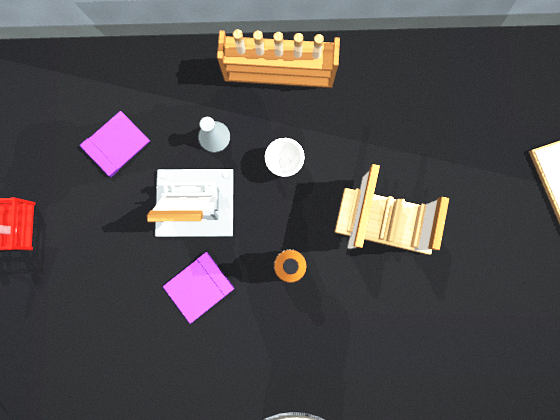

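View pics/side0.png

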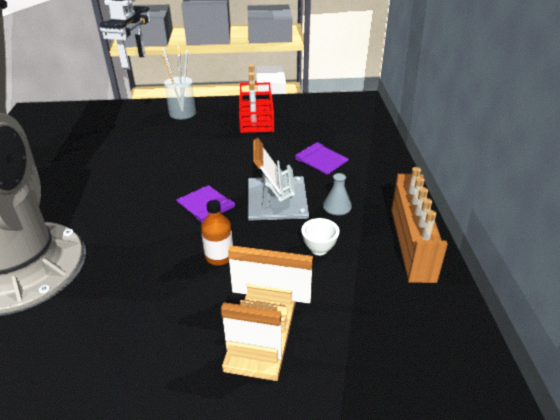

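The narrow panel to draw out is the one leaning in the clip (top view rail at about 150–202, 215; white plate with a wooden rail). The two flat purple plates, at (115,144) and (199,288), are look-alikes. The rack has the wide panel at (366,206) and the spare at (438,222). Next I'll measure the rails.

```bash
python3 - <<'E'
from h import *
crop=cv2.imread('pics/top0.png')[150:260,130:250]
cv2.imwrite('pics/crop0.png',cv2.resize(crop,None,fx=5,fy=5,interpolation=cv2.INTER_CUBIC))
for n in ['top','side']:
    W=np.load(n+'0.npy'); img=cv2.imread(f'pics/{n}0.png').astype(int)
    b,g,r=img[...,0],img[...,1],img[...,2]
    for nm,c,z0 in [('narrow',(.56,.21),.125),('wide',(.562,-.148),.117),('spare',(.524,-.286),.117)]:
        m=(np.hypot(W[...,0]-c[0],W[...,1]-c[1])<.11)&(W[...,2]>z0)&(W[...,2]<.17)&(r-b>60)
        if nm!='narrow': m&=abs(W[...,1]-c[1])<.06
        P=W[m]; xy=P[:,:2]; (ctr),(sz),a=cv2.minAreaRect(xy.astype(np.float32)*1000)
        top=P[P[:,2]>np.percentile(P[:,2],95)-.004]
        mu=top.mean(0); _,_,V=np.linalg.svd(top[:,:2]-mu[:2],full_matrices=False)
        e=(top[:,:2]-mu[:2])@V[0]; f=(top[:,:2]-mu[:2])@V[1]
        print(n,nm,len(P),'rect',np.round(ctr,1),np.round(sz,1),round(a,1),'zr',np.round(np.percentile(P[:,2],[2,98]),4),'topmean',np.round(mu,4),'mid',np.round(mu[:2]+V[0]*(np.percentile(e,1)+np.percentile(e,99))/2,4),'ang',round(np.degrees(np.arctan2(V[0][1],V[0][0]))%180,2),'len',np.round(np.ptp(np.percentile(e,[1,99])),3),np.round(np.ptp(np.percentile(f,[2,98])),4))
E
```

```text
top narrow 561 rect [548.7 213.7] [100.4  20.6] 88.6 zr [0.1365 0.1541] topmean [0.5465 0.2145 0.1516] mid [0.5465 0.2135] ang 88.88 len 0.097 0.0113
top wide 757 rect [ 560.4 -148.7] [ 14.8 160.1] 75.2 zr [0.1213 0.1433] topmean [ 0.5597 -0.1484  0.1409] mid [ 0.56   -0.1485] ang 165.25 len 0.157 0.0133
top spare 606 rect [ 523.6 -284.1] [ 16.2 100.7] 75.4 zr [0.1191 0.1431] topmean [ 0.5226 -0.2832  0.1408] mid [ 0.5232 -0.2833] ang 165.16 len 0.097 0.0138
side narrow 232 rect [549.9 211.9] [102.6  19.7] 88.7 zr [0.1319 0.152 ] topmean [0.5485 0.2099 0.1496] mid [0.5485 0.2123] ang 89.5 len 0.097 0.0099
side wide 1098 rect [ 561.5 -150. ] [ 19.3 159.7] 74.6 zr [0.1185 0.141 ] topmean [ 0.5634 -0.1509  0.139 ] mid [ 0.5616 -0.1505] ang 165.13 len 0.156 0.0153
side spare 865 rect [ 524.4 -284.5] [ 17.6 100.4] 75.4 zr [0.1188 0.1411] topmean [ 0.5254 -0.2853  0.1392] mid [ 0.5248 -0.2852] ang 165.26 len 0.097 0.0146
```

View pics/crop0.png

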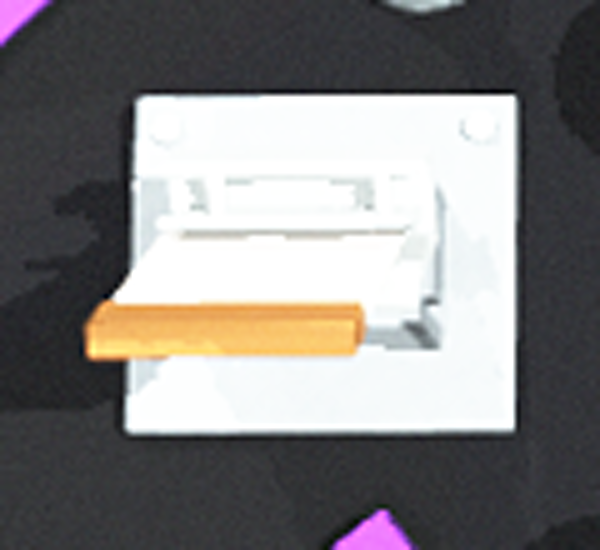

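```bash
cat >> h.py <<'E'
def frame(yaw,tilt,flip=0):
    """tool rotation for a panel whose z leans by tilt (deg) from vertical towards -x of a frame at yaw; tool y across the panel."""
    M=R.from_euler('z',yaw,degrees=True).as_matrix()@R.from_euler('y',-tilt,degrees=True).as_matrix()  # panel axes
    y=M[:,0]*(-1 if flip else 1); z=-M[:,2]
    return M,np.stack([np.cross(y,z),y,z],1)
def eul(T): return R.from_matrix(T).as_euler('xyz',degrees=True)
def tcp(p,T): return np.array(p)+.019*T[:,2]   # grasp point -> tcp
YS=-1.0; NG=np.array([.552,.2128,.1385])           # stand yaw, rail centre in clip
YR=75.2; RC=np.array([.5425,-.217,0])              # rack yaw (slots along its y)
E
python3 - <<'E'
from h import *
W=np.load('top0.npy'); img=cv2.imread('pics/top0.png').astype(int)
m=(abs(W[...,0]-.6)<.12)&(abs(W[...,1]-.205)<.12)&(W[...,2]>.007)&(W[...,2]<.018)&(img[...,1]>120)
r=cv2.minAreaRect(W[m][:,:2].astype(np.float32)*1000); print('plate',r)
print(np.round(cams.camera_info('wrist')['tool_from_camera'],3))
for f in (0,1):
    M,T=frame(YS,30,f)
    for dz in (0,.1,.2): 
        q=solver.ik(tcp(NG+dz*M[:,2],T),eul(T)); print('S',f,dz,None if q is None else np.round(q))
for f in (0,1):
  for xo in (0,.07):
    M,T=frame(YR,0,f)
    for dz in (0,.2): 
        q=solver.ik(tcp(RC+M[:,0]*xo+[0,0,.128+dz],T),eul(T)); print('R',f,xo,dz,None if q is None else np.round(q))
E
```

```text
plate ((619.594970703125, 206.1138916015625), (170.81211853027344, 202.03811645507812), 88.80255126953125)
[[ 0.    -0.961 -0.278  0.082]
 [ 1.     0.     0.001  0.   ]
 [-0.001 -0.278  0.961 -0.18 ]
 [ 0.     0.     0.     1.   ]]
S 0 0 [-66.  14.  32. 130.  38.  17. -72.]
S 0 0.1 [-66.  -0.  23. 130.  38.  34. -73.]
S 0 0.2 [-68. -12.  16. 127.  35.  50. -72.]
S 1 0 [-47.  13.  10. 129.  50.  21.  97.]
S 1 0.1 [-52.   0.   9. 129.  38.  34. 107.]
S 1 0.2 [-59. -11.  10. 127.  33.  49. 110.]
R 0 0 0 [-15.  27.  40. 111. -22.  50. 111.]
R 0 0 0.2 [-39.  26.  76.  99. -27.  76. 118.]
R 0 0.07 0 [-26.  28.  46. 111. -26.  51. 108.]
R 0 0.07 0.2 [-41.  18.  63.  99. -17.  73. 102.]
R 1 0 0 [-20.  29.  47. 111. -27.  52. -64.]
R 1 0 0.2 [-39.  26.  76.  99. -27.  76. -62.]
R 1 0.07 0 [-30.  31.  52. 112. -30.  52. -68.]
R 1 0.07 0.2 [-47.  26.  76. 100. -26.  75. -69.]
```

```bash
sed -i 's/^YS=.*/YS=-1.2; NG=np.array([.552,.2128,.1385])/' h.py; python3 - <<'E'
from h import *
M,T=frame(YS,30,0)
ctrl.reach(tcp(NG+.12*M[:,2],T),eul(T))
s,img,d=snap('wrist','w1.png'); W=cloud('wrist',s,d); np.save('w1.npy',W)
print(s['clock'],s['tcp_pos'],np.round(s['joint_positions']))
for q in ['clip','clip_mouth','narrow_centre']: print(q,[(np.round(r['location'],4).tolist(),round(r['score'],2)) for r in mark_of('wrist',q)][:3])
# rail in clip frame about NG
L=(W-NG)@M; b=img.astype(int); m=(b[...,0]-b[...,2]>60)&(abs(L).max(-1)<.08)
P=L[m]; print(len(P),np.round(np.percentile(P,[2,50,98],axis=0),4))
t=P[P[:,2]>.008]; print('top face',len(t),np.round(np.percentile(t,[2,50,98],axis=0),4), 'slope',np.polyfit(t[:,1],t[:,0],1))
E
```

```text
3.1167 [0.50158253 0.2147011  0.2261536 ] [-66.  -3.  22. 129.  38.  37. -73.]
clip [([0.6027, 0.2067, 0.0441], 0.72)]
clip_mouth [([0.5837, 0.2067, 0.0793], 0.73)]
narrow_centre [([0.7355, 0.3886, 0.0038], 0.69), ([0.4073, 0.1979, 0.006], 0.57)]
1708 [[-0.0092 -0.0459 -0.0789]
 [-0.0024  0.0062  0.0144]
 [ 0.0062  0.0507  0.0159]]
top face 1621 [[-0.0092 -0.0457  0.013 ]
 [-0.0025  0.0062  0.0145]
 [ 0.0039  0.05    0.0159]] slope [-0.00630697 -0.00254076]
```

View pics/w1.png

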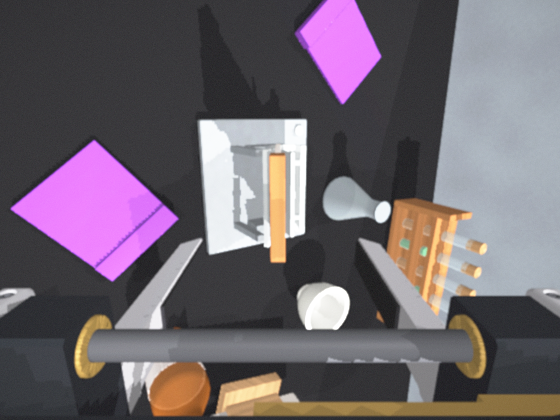

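```bash
python3 - <<'E'
from h import *
W=np.load('w1.npy'); img=cv2.imread('pics/w1.png').astype(int)
S=R.from_euler('z',YS,degrees=True).as_matrix(); L=(W-[.6,.206,0])@S
m=np.zeros(W.shape[:2],bool); m[100:270,185:320]=1
m&=(L[...,2]>.006)&(L[...,2]<.02)
print('plate wrist',cv2.minAreaRect(W[m][:,:2].astype(np.float32)*1000))
m=np.zeros(W.shape[:2],bool); m[100:270,185:320]=1; m&=(L[...,2]>.04)&(abs(img[...,0]-img[...,2])<25)
print('clip y',np.round(np.percentile(L[m],[1,50,99],axis=0),4))
M,T=frame(YS,30,0); g=NG+M@[-.0025,.002,.002]
ctrl.line_to(tcp(g,T),v=.1)
s0=status.state(); effector.clamp(); s=status.state()
for a in (s0,s): print(a['clock'],a['tcp_pos'],a['ee_rot'],a['force'],a['width'],a['grip_force'])
E
```

```text
plate wrist ((592.2523803710938, 206.556640625), (169.91403198242188, 151.10662841796875), 88.97554016113281)
clip y [[-0.1566 -0.0528  0.0421]
 [-0.0063  0.0124  0.0807]
 [ 0.0255  0.057   0.2307]]
4.65 [0.55838679 0.21487566 0.1229641 ] [ 1.49979843e+02 -3.65081632e-02  8.88075993e+01] [-0.29807619 -0.41080308  0.25690192] 0.09415922545979338 0.0
5.85 [0.55868007 0.21465564 0.12269832] [ 1.49978300e+02 -3.51658209e-03  8.87940951e+01] [ 3.7512317  -0.20056322 -0.66959465] 0.013942109233973687 29.998269081115723
```

```bash
python3 - <<'E'
from h import *
M,T=frame(YS,30,0); p=np.array(status.state()['tcp_pos'])
def st(t):
    s=status.state(); print(t,round(s['clock'],2),np.round(s['tcp_pos'],4),np.round(s['force'],1),round(s['width'],4),round(s['grip_force'],1)); return s
ctrl.line_to(p+.03*M[:,2],v=.06); st('30')
ctrl.line_to(p+.11*M[:,2],v=.1); st('110'); ctrl.hold(.15)
ctrl.line_to(p+.11*M[:,2]+[0,0,.06],v=.15); st('up')
M2,T2=frame(YR,0,1)
ctrl.reach(tcp(RC+[0,0,.128+.14],T2),eul(T2)); s=st('above'); print(np.round(s['joint_positions']),s['ee_rot'])
snap('side','s2.png'); s,img,d=snap('wrist','w2.png'); np.save('w2.npy',cloud('wrist',s,d))
E
```

```text
30 6.5 [0.5437 0.2151 0.1485] [ 0.7  0.3 -1.1] 0.0136 30.0
110 7.45 [0.5037 0.2156 0.2174] [-0.1  0.1 -0.3] 0.0137 30.0
up 8.15 [0.5035 0.2157 0.2773] [ 0.9 -0.5 -1. ] 0.0139 30.0
above 9.76 [ 0.5427 -0.2157  0.2486] [-0.8 -0.4 -1.3] 0.0138 30.0
[-29.  21.  57. 103. -19.  66. -70.] [-1.79992596e+02  3.91950858e-02 -1.46457479e+01]
```

View pics/s2.png

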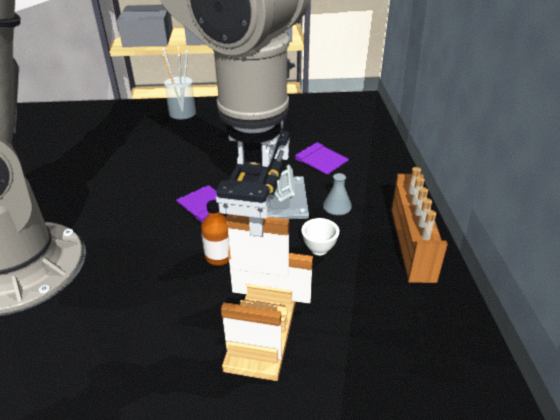

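View pics/w2.png

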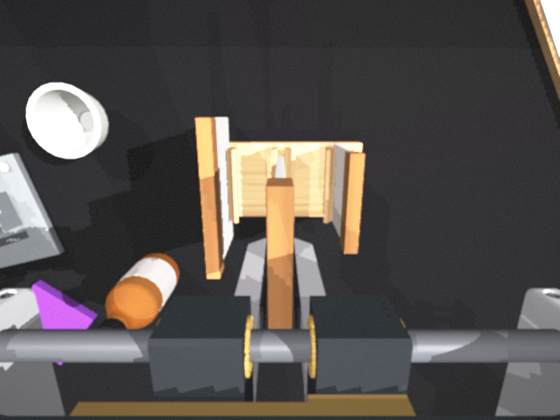

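The narrow panel hangs straight in the grip. In the wrist view its rail is at (280,200), in line with the free slot at column 281, between the wide rail (208) and the spare rail (354).

```bash
python3 - <<'E'
from h import *
def st(t):
    s=status.state(); print(t,round(s['clock'],2),np.round(s['tcp_pos'],4),np.round(s['force'],1),round(s['width'],4),round(s['grip_force'],1)); return s
W=np.load('w2.npy'); im=cv2.imread('pics/w2.png').astype(int); M,T=frame(YR,0,1)
L=(W-RC)@M; br=(im[...,2]-im[...,0]>60)
c={}
for n,u0,u1,z0,z1 in [('wide',192,222,.134,.15),('spare',338,370,.134,.15),('held',262,300,.26,.30)]:
    m=br.copy(); m[:,:u0]=0; m[:,u1:]=0; m&=(L[...,2]>z0)&(L[...,2]<z1)
    P=L[m]; c[n]=np.percentile(P,[2,98],axis=0).mean(0); print(n,len(P),np.round(np.percentile(P,[2,50,98],axis=0),4).tolist())
mid=(c['wide'][0]+c['spare'][0])/2; print('slot x',mid,'held x',c['held'][0])
dx=mid-c['held'][0]
g=np.array(status.state()['tcp_pos'])
if abs(dx)<.005:
    g=g+M[:,0]*dx*.7
    ctrl.line_to([g[0],g[1],.155],v=.12); st('mouth')
    print(ctrl.line_to([g[0],g[1],.105],v=.04,stop_force=6)); st('down')
E
```

```text
wide 2545 [[0.0639, -0.0766, 0.1361], [0.0702, -0.0088, 0.1413], [0.0775, 0.0762, 0.1428]]
spare 1540 [[-0.0755, -0.0471, 0.1369], [-0.0683, -0.0033, 0.1411], [-0.0619, 0.0489, 0.1426]]
held 3924 [[-0.0048, -0.0479, 0.2681], [0.0017, -0.0138, 0.2802], [0.0084, 0.0316, 0.2814]]
slot x 0.0010204802487262452 held x 0.0018143310523044765
mouth 10.79 [ 0.543  -0.2165  0.1556] [-0.3  0.3 -0.1] 0.0135 30.0
True
down 11.82 [ 0.5426 -0.2163  0.1095] [1.4 0.2 2.5] 0.0137 30.0
```

```bash
python3 - <<'E'
from h import *
def st(t):
    s=status.state(); print(t,round(s['clock'],2),np.round(s['tcp_pos'],4),np.round(s['force'],1),round(s['width'],4),round(s['grip_force'],1)); return s
effector.ungrasp(); s=st('open'); p=s['tcp_pos']; ctrl.hold(.25)
ctrl.line_to([p[0],p[1],.25],v=.12); st('up')
s,img,d=snap('wrist','w3.png'); W=cloud('wrist',s,d); M,T=frame(YR,0,1)
L=(W-RC)@M; im=img.astype(int); br=(im[...,0]-im[...,2]>60)
for n,x in [('wide',.07),('narrow',0),('spare',-.07)]:
    m=br&(abs(L[...,0]-x)<.02)&(L[...,2]>.134)&(L[...,2]<.16)&(abs(L[...,1])<.1)
    P=L[m]; print(n,len(P),np.round(np.percentile(P,[2,50,98],axis=0),4).tolist(),'slope',np.polyfit(P[:,1],P[:,0],1)[0])
# reach tests for wide
M2,T2=frame(YS,30,0)
E
```

```text
open 13.11 [ 0.5421 -0.2159  0.1092] [-0.1 -0.1 -0.9] 0.0938 0.0
up 14.68 [ 0.5418 -0.2158  0.2494] [-1.   0.4 -0.7] 0.094 0.0
wide 2558 [[0.0639, -0.0764, 0.1356], [0.0701, -0.0085, 0.1412], [0.0775, 0.0765, 0.1427]] slope -0.0024080237030921774
narrow 1457 [[-0.0055, -0.0464, 0.1396], [0.0011, -0.0023, 0.1412], [0.0079, 0.0498, 0.1426]] slope 0.006431380938291203
spare 1531 [[-0.0754, -0.0466, 0.1366], [-0.0681, -0.0028, 0.1411], [-0.0618, 0.0484, 0.1427]] slope 0.0004292409372739452
```

View pics/w3.png

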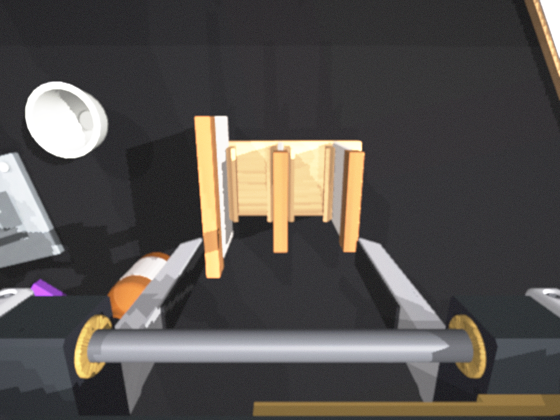

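The narrow panel now stands in the middle slot, with its rail at (280,200) and level with its neighbours. Next is the wide panel, rail at (209,197), which I'll grip at its middle.

```bash
python3 - <<'E'
from h import *
def st(t):
    s=status.state(); print(t,round(s['clock'],2),np.round(s['tcp_pos'],4),np.round(s['force'],1),round(s['width'],4),round(s['grip_force'],1)); return s
M,T=frame(YR,0,1); g=RC+M@[.071,0,0]
ctrl.line_to([g[0],g[1],.25],v=.1)
ctrl.line_to([g[0],g[1],.16],v=.1); print(ctrl.line_to([g[0],g[1],.1093],v=.06,stop_force=8)); s=st('at')
if s['tcp_pos'][2]<.112:
    effector.clamp(); s=st('clamp'); p=s['tcp_pos']
    ctrl.line_to([p[0],p[1],.17],v=.06); ctrl.line_to([p[0],p[1],.29],v=.12); st('up')
    s,img,d=snap('wrist','w4.png'); W=cloud('wrist',s,d); L=(W-s['tcp_pos'])@M; im=img.astype(int)
    m=(im[...,0]-im[...,2]>60)&(abs(L[...,0])<.02)&(abs(L[...,2]-.033)<.02)
    P=L[m]; print('held',len(P),np.round(np.percentile(P,[1,50,99],axis=0),4).tolist())
    M2,T2=frame(YS,30,0); seat=np.array([.5584,.2073,.1230])
    for dz,up in ((.11,.06),(.08,0),(-.003,0)):
        q=solver.ik(seat+dz*M2[:,2]+[0,0,up],eul(T2)); print(None if q is None else np.round(q))
E
```

```text
False
at 17.62 [ 0.5608 -0.1485  0.1096] [-0.4 -0.6  0.6] 0.094 0.0
clamp 18.82 [ 0.5606 -0.1484  0.1093] [1.1 0.2 0.9] 0.0137 30.0
up 21.13 [ 0.5603 -0.1482  0.2893] [-1.2  0.1 -2.2] 0.0135 30.0
held 6542 [[-0.0065, -0.0789, 0.0303], [0.0006, -0.0242, 0.0319], [0.0072, 0.0776, 0.0332]]
[-81. -10.  35. 126.  38.  47. -70.]
[-86.   1.  46. 131.  39.  30. -72.]
[-82.  19.  53. 131.  10.  12. -45.]
```

```bash
python3 - <<'E'
from h import *
def st(t):
    s=status.state(); print(t,round(s['clock'],2),np.round(s['tcp_pos'],4),np.round(s['force'],1),round(s['width'],4),round(s['grip_force'],1)); return s
M,T=frame(YS,30,0); seat=np.array([.5584,.2073,.1230]); E=eul(T)
ctrl.move_joints([-68,-12,16,127,35,50,-72]); st('pre')
ctrl.reach(seat+.17*M[:,2],E); st('.17')
ctrl.line_to(seat+.08*M[:,2],v=.1); s=st('.08'); print(np.round(s['joint_positions']),s['ee_rot'])
s,img,d=snap('wrist','w5.png')
W=cloud('wrist',s,d); S=R.from_euler('z',YS,degrees=True).as_matrix(); L=(W-[.592,.2066,0])@S
m=np.zeros(W.shape[:2],bool); m|=(abs(L[...,2]-.012)<.006)&(abs(L[...,0])<.09)&(abs(L[...,1])<.1)
print('plate',np.round(np.percentile(L[m],[1,99],axis=0),4))
im=img.astype(int); Lt=(W-s['tcp_pos'])@M; m=(im[...,0]-im[...,2]>60)&(abs(Lt[...,0])<.02)&(abs(Lt[...,2]-.033)<.02)
print('held',np.round(np.percentile(Lt[m],[1,50,99],axis=0),4).tolist())
E
```

```text
pre 22.62 [0.4569 0.2225 0.2958] [ 0.5 -0.2 -2.1] 0.0136 30.0
.17 22.89 [0.474  0.2072 0.2691] [ 0.8  0.2 -0.9] 0.014 30.0
.08 23.94 [0.5184 0.2084 0.1928] [-0.9 -0.8  0.1] 0.0138 30.0
[-64.   2.  23. 130.  39.  31. -73.] [ 1.49976563e+02 -3.63951856e-02  8.88108903e+01]
plate [[-0.0749 -0.0816  0.009 ]
 [ 0.0689  0.0843  0.0161]]
held [[-0.007, -0.0768, 0.0305], [-0.0004, 0.0242, 0.032], [0.0066, 0.0799, 0.0335]]
```

View pics/w5.png

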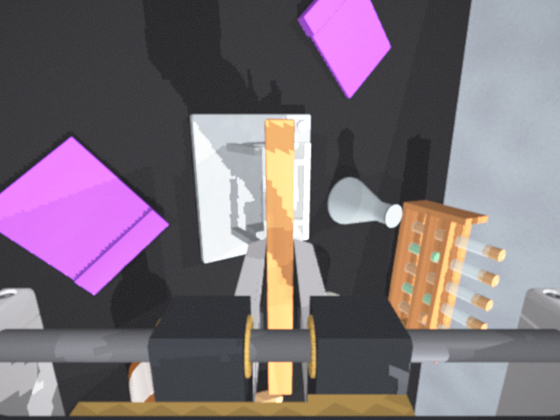

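The wide rail, columns 265–295, hangs straight over the clip and is centred. Next I'll insert it.

```bash
python3 - <<'E'
from h import *
M,T=frame(YS,30,0); seat=np.array([.5584,.2073,.1230])
def st(t):
    s=status.state(); L=M.T@(s['tcp_pos']-seat); print(t,round(s['clock'],2),'clip',np.round(L,4),'F',np.round(M.T@s['force'],1),np.round(s['torque'],2),round(s['width'],4)); return s
ctrl.line_to(seat+.03*M[:,2],v=.06,stop_force=20); st('.03')
for z,f in ((.018,20),(.006,22),(-.004,26)):
    print(ctrl.line_to(seat+z*M[:,2],v=.025,stop_force=f)); st(z)
E
```

```text
.03 24.98 clip [0.     0.     0.0302] F [-0.5  0.6 -1.7] [-0.1   0.66 -0.03] 0.0137
False
0.018 25.61 clip [-0.      0.0001  0.0178] F [ 0.   1.3 -3.1] [0.22 0.71 0.27] 0.014
False
0.006 26.24 clip [0.     0.0001 0.0058] F [ 0.4  2.2 -9.6] [0.34 0.31 0.35] 0.0139
True
-0.004 26.6 clip [ 0.      0.0003 -0.0017] F [  2.9   1.5 -10.7] [ 0.25 -0.19  0.26] 0.014
```

```bash
python3 - <<'E'
from h import *
M,T=frame(YS,30,0); seat=np.array([.5584,.2073,.1230])
ctrl.hold(.3); s=status.state(); print('F',np.round(M.T@s['force'],1),np.round(M.T@(s['tcp_pos']-seat),4))
s,img,d=snap('wrist','w6.png'); W=cloud('wrist',s,d); im=img.astype(int)
for nm,o in (('tcp',s['tcp_pos']),('seat',seat)):
    L=(W-o)@M; m=(im[...,0]-im[...,2]>60)&(abs(L[...,0])<.02)&(abs(L[...,2]-.033)<.02)
    P=L[m]; print(nm,len(P),np.round(np.percentile(P,[1,50,99],axis=0),4).tolist(),'tilt z/y',np.polyfit(P[:,1],P[:,2],1)[0],'x/y',np.polyfit(P[:,1],P[:,0],1)[0])
snap('side','s6.png'); i=cv2.imread('pics/s6.png')[100:260,160:380]; cv2.imwrite('pics/s6c.png',cv2.resize(i,None,fx=3.5,fy=3.5,interpolation=cv2.INTER_CUBIC))
for q in ['wide_foot','wide_centre','clip']: print(q,[(np.round(r['location'],4).tolist(),round(r['score'],2)) for r in mark_of('side',q)][:3])
E
```

```text
F [  2.4   1.7 -10.6] [-0.      0.0002 -0.0018]
tcp 6551 [[-0.0071, -0.0762, 0.0312], [-0.0004, 0.0247, 0.0329], [0.0066, 0.0799, 0.0344]] tilt z/y 0.001977261745444708 x/y -0.0021152119218045538
seat 6549 [[-0.0071, -0.076, 0.0295], [-0.0004, 0.025, 0.0312], [0.0066, 0.0801, 0.0327]] tilt z/y 0.0019457418783466246 x/y -0.002102403745801163
wide_foot [([0.5984, 0.2074, 0.0413], 0.68)]
wide_centre [([0.5729, 0.2094, 0.0952], 0.63)]
clip [([0.607, 0.2076, 0.0482], 0.62)]
```

View pics/s6c.png

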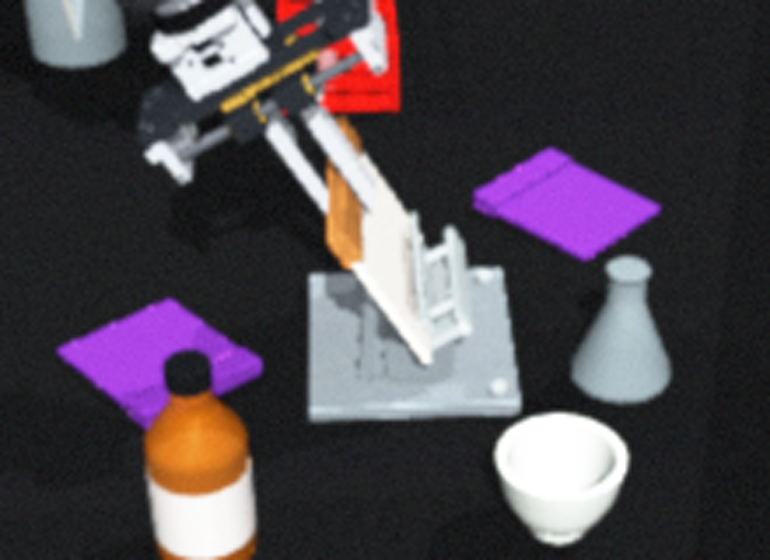

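```bash
python3 - <<'E'
from h import *
M,T=frame(YS,30,0); seat=np.array([.5584,.2073,.1230])
def st(t):
    s=status.state(); print(t,round(s['clock'],2),'clip',np.round(M.T@(s['tcp_pos']-seat),4),'F',np.round(M.T@s['force'],1)); return s
print(ctrl.line_to(seat-.005*M[:,2],v=.02,stop_force=28)); p=np.array(st('press')['tcp_pos'])
effector.ungrasp(); st('open')
ctrl.line_to(p+.12*M[:,2],v=.1); st('back'); ctrl.hold(.2)
s,img,d=snap('wrist','w7.png'); W=cloud('wrist',s,d); im=img.astype(int)
L=(W-seat)@M; m=(im[...,0]-im[...,2]>60)&(abs(L[...,0])<.02)&(abs(L[...,2]-.033)<.02)&(abs(L[...,1])<.1)
P=L[m]; print(len(P),np.round(np.percentile(P,[1,50,99],axis=0),4).tolist(),'tilt z/y',np.polyfit(P[:,1],P[:,2],1)[0],'x/y',np.polyfit(P[:,1],P[:,0],1)[0])
# same for the narrow at the start, same stand-off
W=np.load('w1.npy'); im=cv2.imread('pics/w1.png').astype(int)
L=(W-seat)@M; m=(im[...,2]-im[...,0]>60)&(abs(L[...,0])<.02)&(abs(L[...,2]-.033)<.02)&(abs(L[...,1])<.1)
P=L[m]; print('narrow start',len(P),np.round(np.percentile(P,[1,50,99],axis=0),4).tolist())
E
```

```text
True
press 27.36 clip [ 0.0001  0.0005 -0.0036] F [-0.2  1.1 -4.1]
open 28.64 clip [ 0.      0.0006 -0.0035] F [ 1.4 -0.3 -0.3]
back 29.99 clip [-1.00e-04  3.00e-04  1.16e-01] F [-0.4 -0.9  0.6]
2695 [[-0.0072, -0.0762, 0.0295], [-0.0001, 0.0097, 0.0312], [0.0066, 0.0798, 0.0328]] tilt z/y 0.003949681691722971 x/y -0.004690871129522395
narrow start 1636 [[-0.0073, -0.0417, 0.0272], [-0.0004, 0.0118, 0.0312], [0.0061, 0.0565, 0.0327]]
```

View pics/w7.png

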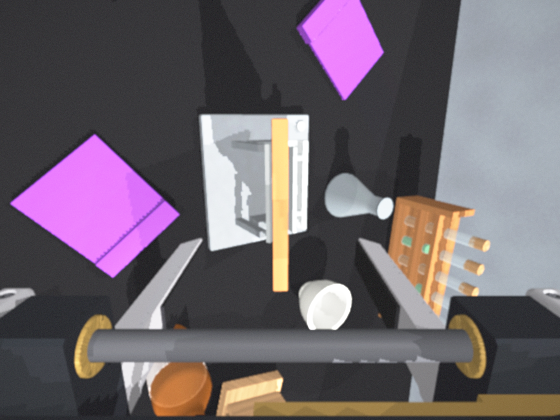

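The wide rail (column 280, rows 118–291) is centred. Its top sits at 31.2 mm in clip z, the same as the seated narrow panel at the start, so it is fully home. The press didn't move it any further, everything is released and the glassware hasn't shifted.

```bash
python3 - <<'E'
from h import *
print(workorder.sign_off(), status.state()['clock'])
E
```

```text
the job is handed in; nothing more can be done
the job is handed in; nothing more can be done
```

The job is handed in, though sign-off returned no verdict: the narrow panel stands in the rack's middle slot, the wide panel is pressed fully home and centred in the clip, the spare panel was left in its slot, and everything is released.

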